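# Index the tile turntable to the next locking hole

## Task

The mosaic tile sits on an indexing turntable that is locked by a spring plunger with a black knob. Pull the knob up to free the turntable, turn it counter-clockwise (seen from above) to the next locking hole, roughly a sixth of a turn on, and let the plunger spring fully home there so the table is locked. The hole is hidden and its place only roughly known, so find it by feel and gently, do not force the plunger's nose against the edge of the hole, keep the tile in its nest and leave the other things on the bench where they are.

Things in the scene. Friction and masses are not known exactly. Their poses are not given: they have to be found in the camera images.
- knob (a point): Point on the axis of the black plunger knob, 11 mm above its underside: where to grip. The knob is an upright cylinder, 24 mm in diameter, 22 mm high, with a 30 mm lip, 6 mm thick, on top. It stands on the stage, 115 mm from the axis of turning, and travels round with it. With the plunger home its underside is 14 mm above the stage's top; a fixed 22 mm steel bushing, 13 mm high, is under it.
- axis (a point): Centre of the stage's top face, on the vertical axis of turning, 62 mm above the table. The stage is a round aluminium disc, 296 mm in diameter and 10 mm thick; the tile and its nest stand in the middle, up to 76 mm above the table and nowhere within 50 mm of the knob's axis.
- stage (a joint): Angle of the stage, rad: 0 where it starts, locked in the first hole, growing counter-clockwise from above; limits -0.5 and 2.3. The next hole, hidden under the stage on a hand-set ring, lies anywhere from 0.80 to 1.30, the one after about 1.05 further on. Turning takes 2 N at the knob, 4 N with the nose riding on the track; the stage stays where it is left.
- pull (a joint): How far the plunger is pulled up, m: 0 fully home, its 8 mm nose 10 mm deep in a 10 mm hole; 0.010 nose riding on the flat track between holes, stage free to turn; limit 0.016. A spring pushes it down with 7 N at 0, 9 N at 0.010, 10 N at 0.016.
- plunger: The plunger with knob and nose. Origin on its axis at the knob's underside, z up, 11 mm below knob. Let go between holes, its nose rides on the track and snaps down once a hole passes under it; the stage is then stopped hard, with 1 mm of play either way at the knob. Pushing on it then with over 24 N harms the nose.
- stand: The turntable's fixed part: a 340 mm square plywood base board, 12 mm thick, with a grey drum of 276 mm diameter up to 49 mm above the table, the index ring inside it. Origin on the axis of turning at table height; x points to the first hole, 115 mm out, where the plunger starts.
- tile: Hexagonal white tile with blue mosaic pieces, 102 mm across flats, 10 mm thick (14 mm with the pieces), 0.2 kg; it lies loose in a nest of three 7 mm high lips on the middle of the stage. Origin at the centre of its underside.
- tape: Roll of brown tape, 64 mm diameter, 20 mm high, on a corner of the base board; leave alone. Origin under its centre.
- sherd: Blue glazed chip 34 x 26 x 9 mm on a corner of the base board; leave alone. Origin under its centre.
- sherd2: Blue glazed chip 30 x 30 x 10 mm on a corner of the base board; leave alone. Origin under its centre.
- bottle: White bottle, 56 mm diameter, 150 mm high, to the right on the table; leave alone. Origin under its centre.
- spatula: Spatula lying on the table to the left; leave alone. Origin under its centre.
- tile_stack: Stack of four hexagonal tiles, 102 mm across, 40 mm high, on the table to the left; leave alone. Origin under its centre.
Not all that is in view belongs to the job. Of the things shaped like the tile, the white one is meant.

How it is judged:
By the outcome, as a careful person would: the job done as asked, in the order asked, and still so for the second after the job is handed in, with the robot touching nothing.
It also fails if it takes over 69 s, if anything falls off the work surface, if the arm or the gripper's body presses on something with over 40 N, if the wrist force passes 120 N, or if a joint passes its speed limit or range.

## Robot

A 6-joint arm with a two-finger parallel gripper is mounted at the origin on the work surface. World frame = base frame: x ahead of the robot, y to its left, z up, the work surface at z = 0. Lengths are in mm, angles in rad, forces in N, time in s.
With the tool pointing down it reaches from about 400 to 925 mm from the base axis. Payload 12.5 kg.
Tool frame: the origin (TCP) lies on the centre line of the jaws, within the pads' length; the fingertips stand 19 mm ahead of it and the grasp point (between the pads) is the TCP; y points along the fingers, x is the direction in which the jaws open and shut, and the axes are right-handed (so a half turn about y gives the same grasp; the last joint's range is limited). The gripper opens to 95 mm and grips with 3 to 60 N. Pads are 20 mm wide; open, the fingers measure 119 mm over their backs; the gripper's body (75 mm by 180 mm) begins 59 mm behind the grasp point.
Start: joints at [-1.338, 0.491, 1.559, -0, 1.092, -0.106], TCP at [207.745, -589.48, 233.661] pointing down, gripper open.
Joint ranges: [-3.1, 3.1], [-0.84, 2.19], [0.05, 2.79], [-1.13, 4.28], [0.06, 2.93], [-2.69, 2.69]. Speed limits (rad/s): [2.22, 2.22, 2.79, 3.14, 3.14, 3.14].

## Interface

Orientations are given as [roll, pitch, yaw] about the fixed x, y, z axes, in that order (R = Rz(yaw) Ry(pitch) Rx(roll)).
In Python, from cell import env gives the robot as it stands. The module is installed in compiled form; this text tells all that it offers.
- The arm moves only by the tool move_arm, never from a script. Its argument "rows" is a list of rows, each an object of numbers: "tx", "ty", "tz": the shift along the tool's x, y, z in cm; "rx", "ry", "rz": the turn, a rotation vector about the tool's x, y, z in rad; "grip": the opening in per cent of the stroke, from 0 (shut) to 100 (fully open). In form: [{"tx": .., "ty": .., "tz": .., "rx": .., "ry": .., "rz": .., "grip": ..}, ...]. A call has 1 to 10 rows; each row shifts and turns the commanded pose from where the row before left it, along the tool's axes as they then stand; what a row does not reach is not made up. A row lasts 1/12 s, in which the tool goes at most 41.7 mm and 7.16 degrees, less where a joint would pass 70% of its speed; a pose out of reach is approached as far as the arm can. A call is refused whole if a number of a shift passes 4.17 or a number of a turn 0.125, either way. A call with a gripper value outside its range is refused whole. The fingers move at their own pace and stop on an object; the grip force is fixed at half the most. Time passes only in rows, so rows that do not move let the fingers close. It gives the time, the measured TCP pose, the force and the opening at its end, in the units of the state.
- env.state(): the state, without advancing time (a new reading comes with each control period).
- env.read_camera(name): name is "scene" or "side" or "wrist"; returns (picture, depth): 384x512x3 uint8, blue, green, red; 384x512 float32, mm along the optical axis (not along the pixel's ray), 0 where there is no reading.
- env.calibration(name): a dict with "vertical_fov" (degrees; the focal length in pixels is half the picture's height over the tangent of half this angle, whatever the lens; pixels are square), "cx", "cy" (the principal point, pixels), "eye" and "rotation" of the camera in the world. Camera axes: x right, y up, looking along -z (the intrinsics and any distortion apply to the point x, -y, -z); pixel columns grow to the right and rows downward; lengths in mm; the calibration is good to about 2 mm. A picture is of the moment at which its call begins: read the wrist's pose just before it. calibration takes no time and is no camera call; for the wrist camera it gives the pose at the moment of the call.
- env.job_done(): hands the job in, once; it reports no verdict.
The state is a dict: "t": time; "joints": joint angles; "qvel": joint speeds; "tau": joint torques, N m; "eef_pos": TCP position; "tcp_rot": TCP orientation; "ft_force": force on the tool from outside, world axes, zero at the start; "moment": the same for the moment, N m; "opening": opening from 0.0 (shut) to 1.0 (fully open).
Only numpy, scipy, OpenCV 4.12 (cv2) and the standard library are available. Lean on these libraries where they do the work, as an engineer would, in place of code of your own. Each camera call takes 0.05 s, during which the arm holds its last target.

## Working session

There is one attempt and no reset: what is moved stays moved. The work goes in short steps, Python scripts to look and compute and a tool call to move; the robot and the scene stay as the last step left them, time stands still between calls to the robot, and variables do not carry over. Pictures are saved under pics/ and viewed, and the job is handed in when it is done.

Besides the shell and the picture viewer there is one more tool, called after "Emit:" as name([rows], argument=value, ...), one row to a line, values as JSON. move_arm: Moves the arm, as the interface text tells. Its arguments: {"type":"object","properties":{"rows":{"type":"array"}},"required":["rows"]}

```bash
mkdir -p pics; ls
python3 - <<'E'
from cell import env
import cv2,numpy as np
print(env.state())
for n in ("scene","side","wrist"):
    c=env.calibration(n); print(n,{k:np.round(v,3).tolist() if not isinstance(v,(str,dict)) else v for k,v in c.items()})
    p,d=env.read_camera(n); cv2.imwrite(f"pics/{n}0.png",p); np.save(f"{n}0.npy",d)
E
```

```text
pics
{'t': 0.0, 'joints': array([-1.33757962e+00,  4.91569490e-01,  1.55948151e+00, -2.05772080e-05,
        1.09171917e+00, -1.05590650e-01]), 'qvel': array([ 0.00112111,  0.00183015, -0.0001833 , -0.000799  ,  0.00104142,
        0.00082283]), 'tau': array([-5.80892847e-04, -6.12641287e+01, -2.58176762e+01,  6.91941823e-02,
        4.82332322e-02, -1.70655358e-04]), 'eef_pos': array([ 207.69258617, -589.22390109,  233.04453368]), 'tcp_rot': array([-1.57069037e+00,  1.17288167e-03, -1.23197942e+00]), 'ft_force': array([ 0.46963034,  0.16271646, -1.19181254]), 'moment': array([-0.01733201, -0.03017778,  0.00581639]), 'opening': 1.002188448976338}
scene {'vertical_fov': 52.012, 'cx': 250.041, 'cy': 191.178, 'eye': [934.417, 358.894, 1009.781], 'rotation': [0.522, 0.006, 2.197]}
side {'vertical_fov': 43.585, 'cx': 250.917, 'cy': 180.937, 'eye': [260.374, -1076.202, 1369.795], 'rotation': [0.714, -0.02, -0.201]}
wrist {'vertical_fov': 58.373, 'cx': 258.135, 'cy': 193.246, 'eye': [286.64, -561.149, 385.751], 'rotation': [-0.3, 0.001, -1.233]}
```

View pics/scene0.png

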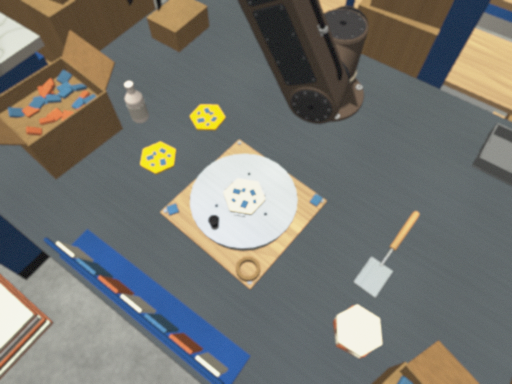

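View pics/side0.png

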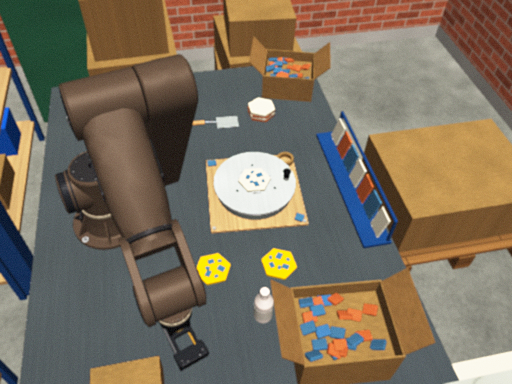

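View pics/wrist0.png

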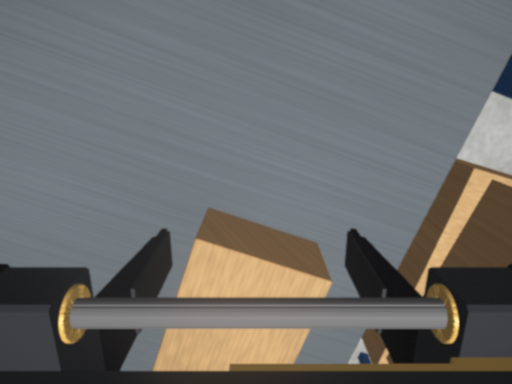

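The scene view shows the white tile at (245,196), the black knob at (214,221), the tape at (248,268) and the yellow decoy tiles at (158,157) and (208,117). In the side view the knob is at (287,174). Next I'll crop in and measure.

```bash
cat > h.py <<'E'
import numpy as np,cv2
from scipy.spatial.transform import Rotation as R
from cell import env
def ray(c,u,v):
    f=192/np.tan(np.radians(c["vertical_fov"]/2))
    M=R.from_euler("xyz",c["rotation"]).as_matrix()
    d=np.array([(u-c["cx"])/f,-(v-c["cy"])/f,-1.0])
    return np.array(c["eye"],float),M@d
def pt(c,u,v,depth):
    e,d=ray(c,u,v); return e+d*depth
def onz(c,u,v,z):
    e,d=ray(c,u,v); return e+d*(z-e[2])/d[2]
def cloud(c,D):
    v,u=np.mgrid[0:384,0:512]; f=192/np.tan(np.radians(c["vertical_fov"]/2))
    M=R.from_euler("xyz",c["rotation"]).as_matrix()
    d=np.stack([(u-c["cx"])/f,-(v-c["cy"])/f,-np.ones_like(u,float)],-1)
    return np.array(c["eye"])+(d@M.T)*D[...,None]
def tri(rays):
    A=np.zeros((3,3));b=np.zeros(3)
    for e,d in rays:
        d=d/np.linalg.norm(d);P=np.eye(3)-np.outer(d,d);A+=P;b+=P@e
    return np.linalg.solve(A,b)
E
python3 - <<'E'
from h import *
out=[]
for n,(u,v) in (("scene",(214,221)),("side",(287,174))):
    p=cv2.imread(f"pics/{n}0.png");D=np.load(f"{n}0.npy");c=env.calibration(n);C=cloud(c,D)
    s=p[v-75:v+75,u-100:u+100]; out.append(cv2.resize(s,(400,300),interpolation=cv2.INTER_CUBIC))
    cv2.imwrite(f"pics/{n}_crop.png",cv2.resize(p[v-60:v+60,u-80:u+80],(800,600),interpolation=cv2.INTER_CUBIC))
    print(n)
    # stage disc: points with z within 62+-4, fit boundary
    m=(np.abs(C[...,2]-62)<4)&(D>0)
    num,lab,st,cen=cv2.connectedComponentsWithStats(m.astype(np.uint8))
    k=1+np.argmax(st[1:,4]); mm=(lab==k).astype(np.uint8)
    print(st[k],'z med',np.median(C[...,2][mm>0]))
    cs,_=cv2.findContours(mm,cv2.RETR_EXTERNAL,cv2.CHAIN_APPROX_NONE)
    b=cs[0][:,0,:]; P=np.array([onz(c,x,y,62)[:2] for x,y in b])
    A=np.c_[2*P,np.ones(len(P))];s,*_=np.linalg.lstsq(A,(P**2).sum(1),rcond=None)
    r=np.sqrt(s[2]+s[0]**2+s[1]**2);print('axis',s[:2],'r',r, 'res',np.std(np.hypot(*(P-s[:2]).T)-r))
    w=C[v-12:v+13,u-12:u+13].reshape(-1,3); col=p[v-12:v+13,u-12:u+13].reshape(-1,3).max(1)
    dk=col<50; q=w[dk]; print(dk.sum(),'z range',np.percentile(q[:,2],[5,50,90,99]));t=q[q[:,2]>94]; print(len(t),t.mean(0) if len(t) else None, (t.min(0)+t.max(0))/2 if len(t) else None)
    vv,uu=np.mgrid[v-12:v+13,u-12:u+13]; print('dark cen',uu.reshape(-1)[dk].mean(),vv.reshape(-1)[dk].mean())
E
```

```text
scene
[ 191  154  107   95 6487] z med 62.024428920749074
axis [523.66524899  32.58568316] r 145.99892464828153 res 1.169375150647634
15 z range [ 89.91265953 101.41845183 105.59245518 105.85275928]
12 [641.86592364  28.01648684 102.56434717] [640.32059056  25.19873116 100.50504918]
dark cen 214.33333333333334 223.0
side
[ 213  152   82   63 2521] z med 62.49836750057966
axis [518.44855668  27.84671766] r 142.01596385400777 res 9.298871841471437
32 z range [ 81.40861055 100.50005212 106.82414919 108.3448145 ]
25 [636.58860447  12.6737759  102.58309799] [636.90346177  12.61193302 101.63113592]
dark cen 286.4375 173.0625
```

```bash
python3 -c "
import cv2,numpy as np
cv2.imwrite('pics/cr2.png',np.hstack([cv2.resize(cv2.imread(f'pics/{n}_crop.png'),(400,300)) for n in ('scene','side')]))"
```

```text
(no output)
```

View pics/cr2.png

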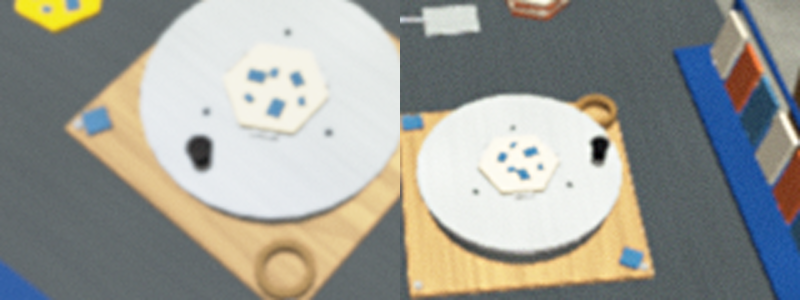

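The knob is black with a lip, and it is the only tall black object on the stage; the other dark dots are flat screws. I'm moving the wrist camera over it.

Emit:
move_arm([
  {"tx":-1.85,"ty":-0.4,"tz":2.38},
  {"tx":-1.85,"ty":-0.4,"tz":2.38},
  {"tx":-1.85,"ty":-0.4,"tz":2.38},
  {"tx":-1.85,"ty":-0.4,"tz":2.38},
  {"tx":-1.85,"ty":-0.4,"tz":2.38},
  {"tx":-1.85,"ty":-0.4,"tz":2.38},
  {"tx":-1.85,"ty":-0.4,"tz":2.38},
  {"tx":-1.85,"ty":-0.4,"tz":2.38},
  {"tx":-1.85,"ty":-0.4,"tz":2.38},
  {"tx":-1.85,"ty":-0.4,"tz":2.38},
])

```text
validation failed for argument at $.ro...
```

Emit:
move_arm([
  {"tx":-1.85,"ty":-0.1,"tz":2.38},
  {"tx":-1.85,"ty":-0.1,"tz":2.38},
  {"tx":-1.85,"ty":-0.1,"tz":2.38},
  {"tx":-1.85,"ty":-0.1,"tz":2.38},
  {"tx":-1.85,"ty":-0.1,"tz":2.38},
  {"tx":-1.85,"ty":-0.1,"tz":2.38},
  {"tx":-1.85,"ty":-0.1,"tz":2.38},
  {"tx":-1.85,"ty":-0.1,"tz":2.38},
  {"tx":-1.85,"tz":2.38},
  {"tx":-1.85,"tz":2.38},
])

```text
validation failed for argument at $.ro...
```

Emit:
move_arm([
  {"tx":-1.85,"tz":2.38},
  {"tx":-1.85,"tz":2.38},
  {"tx":-1.85,"tz":2.38},
  {"tx":-1.85,"tz":2.38},
  {"ry":0.11},
  {"ry":0.11},
  {"ry":0.11},
  {"ry":0.11},
  {},
  {},
])

```text
validation failed for argument at $.ro...
```

Run:
```python
from h import *
s=env.state();print(s['t'],s['eef_pos'],s['tcp_rot'],s['joints'],s['ft_force'])
c=env.calibration("wrist");p,D=env.read_camera("wrist");cv2.imwrite("pics/w1.png",p);np.savez("w1.npz",D=D,eye=c["eye"],rot=c["rotation"])
print(c["eye"],c["rotation"])
```

```text
0.15 [ 207.69736989 -589.32572611  233.22010926] [-1.57075253e+00  7.69617984e-04 -1.23198576e+00] [-1.33760214e+00  4.91397328e-01  1.55928227e+00 -4.23494730e-05
  1.09168300e+00 -1.05596833e-01] [-0.60067068 -0.48514314 -0.269305  ]
[ 286.64344824 -561.16149957  385.8309466 ] [-3.00282478e-01  3.65572448e-04 -1.23306627e+00]
```

View pics/w1.png

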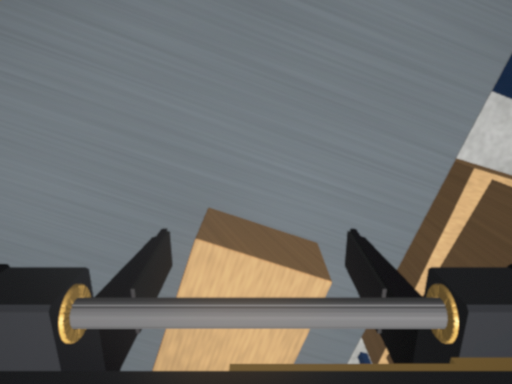

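The calls were refused, probably because every field has to be given.

Emit:
move_arm([
  {"tx":-1.85,"ty":-0.4,"tz":2.38,"rx":0,"ry":0,"rz":0,"grip":100},
  {"tx":-1.85,"ty":-0.4,"tz":2.38,"rx":0,"ry":0,"rz":0,"grip":100},
  {"tx":-1.85,"ty":-0.4,"tz":2.38,"rx":0,"ry":0,"rz":0,"grip":100},
  {"tx":-1.85,"ty":-0.4,"tz":2.38,"rx":0,"ry":0,"rz":0,"grip":100},
  {"tx":-1.85,"ty":-0.4,"tz":2.38,"rx":0,"ry":0,"rz":0,"grip":100},
  {"tx":-1.85,"ty":-0.4,"tz":2.38,"rx":0,"ry":0,"rz":0,"grip":100},
  {"tx":-1.85,"ty":-0.4,"tz":2.38,"rx":0,"ry":0,"rz":0,"grip":100},
  {"tx":-1.85,"ty":-0.4,"tz":2.38,"rx":0,"ry":0,"rz":0,"grip":100},
])

```text
t: 0.87
eef_pos: [338.7, -385.2, 265.8]
tcp_rot: [-1.571, 0.0, -1.232]
ft_force: [1.1, -0.6, -0.1]
opening: 1.0
```

Emit:
move_arm([
  {"tx":-1.85,"ty":-0.1,"tz":2.38,"rx":0,"ry":0,"rz":0,"grip":100},
  {"tx":-1.85,"ty":-0.1,"tz":2.38,"rx":0,"ry":0,"rz":0,"grip":100},
  {"tx":-1.85,"ty":-0.1,"tz":2.38,"rx":0,"ry":0,"rz":0,"grip":100},
  {"tx":-1.85,"ty":-0.1,"tz":2.38,"rx":0,"ry":0,"rz":0,"grip":100},
  {"tx":-1.85,"ty":-0.1,"tz":2.38,"rx":0,"ry":0,"rz":0,"grip":100},
  {"tx":-1.85,"ty":-0.1,"tz":2.38,"rx":0,"ry":0,"rz":0,"grip":100},
  {"tx":-1.85,"ty":-0.1,"tz":2.38,"rx":0,"ry":0,"rz":0,"grip":100},
  {"tx":-1.85,"ty":-0.1,"tz":2.38,"rx":0,"ry":0,"rz":0,"grip":100},
  {"tx":-1.85,"ty":0,"tz":2.38,"rx":0,"ry":0,"rz":0,"grip":100},
  {"tx":-1.85,"ty":0,"tz":2.38,"rx":0,"ry":0,"rz":0,"grip":100},
])

```text
t: 1.7
eef_pos: [501.7, -131.6, 273.7]
tcp_rot: [-1.571, -0.0, -1.232]
ft_force: [-0.1, 0.0, 0.0]
opening: 0.998
```

Emit:
move_arm([
  {"tx":-1.85,"ty":0,"tz":2.38,"rx":0,"ry":0,"rz":0,"grip":100},
  {"tx":-1.85,"ty":0,"tz":2.38,"rx":0,"ry":0,"rz":0,"grip":100},
  {"tx":-1.85,"ty":0,"tz":2.38,"rx":0,"ry":0,"rz":0,"grip":100},
  {"tx":-1.85,"ty":0,"tz":2.38,"rx":0,"ry":0,"rz":0,"grip":100},
  {"tx":-1.85,"ty":0,"tz":2.38,"rx":0,"ry":0.11,"rz":0,"grip":60},
  {"tx":-1.85,"ty":0,"tz":2.38,"rx":0,"ry":0.11,"rz":0,"grip":60},
  {"tx":0,"ty":0,"tz":0,"rx":0,"ry":0.11,"rz":0,"grip":60},
  {"tx":0,"ty":0,"tz":0,"rx":0,"ry":0.11,"rz":0,"grip":60},
  {"tx":0,"ty":0,"tz":0,"rx":0,"ry":0,"rz":0,"grip":60},
])

```text
t: 2.45
eef_pos: [601.6, 17.7, 273.2]
tcp_rot: [-1.572, -0.0, -1.676]
ft_force: [-0.9, 0.8, 0.4]
opening: 0.709
```

Run:
```python
from h import *
s=env.state();print(s['t'],s['eef_pos'],s['tcp_rot'],s['joints'],s['ft_force'])
c=env.calibration("wrist");p,D=env.read_camera("wrist");cv2.imwrite("pics/w2.png",p);np.savez("w2.npz",D=D,eye=c["eye"],rot=c["rotation"])
print(c["eye"],c["rotation"])
```

```text
2.45 [601.62613241  17.741625   273.17425462] [-1.57154576e+00 -9.95465274e-05 -1.67600824e+00] [-8.01937666e-02  4.21786335e-01  1.56646354e+00 -8.83259448e-05
  1.15409447e+00  1.59585029e+00] [-0.8595987   0.83381314  0.42268864]
[684.96559633   9.31038373 425.74806857] [-3.00842760e-01 -6.31935156e-04 -1.67706790e+00]
```

View pics/w2.png

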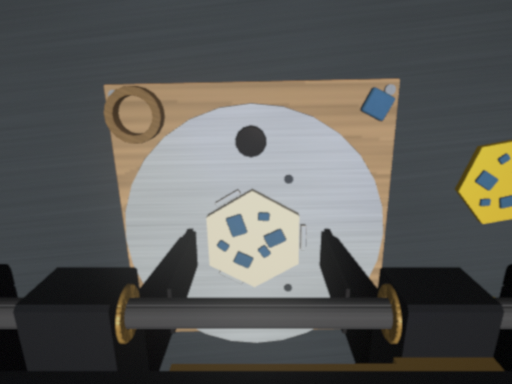

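The wrist view shows the knob at (251,141), the white tile at (254,238), the tape at (134,114) and the sherd at (378,103).

```bash
cat > meas.py <<'E'
from h import *
def meas(tag,c=None,fit=True):
    c=dict(env.calibration("wrist")); z=np.load(tag+".npz"); c["eye"]=z["eye"];c["rotation"]=z["rot"];D=z["D"]
    p=cv2.imread(f"pics/{tag}.png");C=cloud(c,D)
    m=((np.abs(C[...,2]-62)<5)&(D>0)).astype(np.uint8); m[:, :]=m
    n,lab,st,cen=cv2.connectedComponentsWithStats(m);k=1+np.argmax(st[1:,4]);mm=(lab==k).astype(np.uint8)
    print(tag,'stage z',np.median(C[...,2][mm>0]),st[k])
    cs,_=cv2.findContours(mm,cv2.RETR_EXTERNAL,cv2.CHAIN_APPROX_NONE);b=max(cs,key=len)[:,0,:]
    P=np.array([onz(c,x,y,62)[:2] for x,y in b])
    from scipy.optimize import least_squares
    f=lambda q:np.hypot(P[:,0]-q[0],P[:,1]-q[1])-q[2]
    s=least_squares(f,[523,32,148],loss='soft_l1',f_scale=0.7).x
    r=f(s);print('axis',s,'inlier<1.5:',(abs(r)<1.5).mean())
    g=p.max(2); dm=((g<70)&(C[...,2]>90)&(C[...,2]<115)).astype(np.uint8)
    n,lab,st,cen=cv2.connectedComponentsWithStats(dm)
    for i in range(1,n):
        if st[i,4]>60:
            Q=C[lab==i];zz=np.median(Q[:,2]);print('blob',cen[i],st[i],'z',zz,np.percentile(Q[:,2],[5,95]),'at z104',onz(c,*cen[i],104))
            u,v=cen[i]; k=onz(c,u,v,104); print('r',np.hypot(*(k[:2]-s[:2])),'ang',np.arctan2(*(k[:2]-s[:2])[::-1]))
    return c
if __name__=="__main__":
    import sys
    for t in sys.argv[1:]: meas(t)
E
python3 meas.py w2
```

```text
w2 stage z 63.63229206537682 [  126   103   257   195 29635]
axis [550.1916638   27.34149598 123.94832024] inlier<1.5: 0.06365740740740741
blob [250.48602484 140.77950311] [237 126  28  30 644] z 105.60025235685313 [104.42062156 106.7757538 ] at z104 [637.55598366  21.36097618 104.        ]
r 87.56877868820152 ang -0.06834831713252063
```

Emit:
move_arm([
  {"tx":0,"ty":0,"tz":2.5,"rx":0,"ry":0,"rz":0,"grip":60},
  {"tx":0,"ty":0,"tz":2.5,"rx":0,"ry":0,"rz":0,"grip":60},
  {"tx":0,"ty":0,"tz":0,"rx":0,"ry":0,"rz":0,"grip":60},
  {"tx":0,"ty":0,"tz":0,"rx":0,"ry":0,"rz":0,"grip":60},
])

```text
t: 2.83
eef_pos: [651.6, 11.6, 272.9]
tcp_rot: [-1.572, -0.0, -1.669]
ft_force: [-0.1, -0.6, -0.7]
opening: 0.6
```

```bash
python3 - <<'E'
from h import *
s=env.state();print(s['t'],s['eef_pos'],s['tcp_rot'],s['opening'])
c=env.calibration("wrist");p,D=env.read_camera("wrist");cv2.imwrite("pics/w3.png",p);np.savez("w3.npz",D=D,eye=c["eye"],rot=c["rotation"])
E
python3 meas.py w3
```

```text
2.8333 [651.57331151  11.60613339 272.94493154] [-1.57162574e+00 -1.13639475e-04 -1.66936738e+00] 0.5995665050513095
w3 stage z 63.64189676409359 [  129   151   248   147 18501]
axis [571.44855667  30.64147528 102.93034516] inlier<1.5: 0.05583756345177665
blob [249.64206642 191.43726937] [237 178  26  27 542] z 105.51392995510852 [104.22503215 106.73220487] at z104 [638.31368377  21.56190265 104.        ]
r 67.47876600133564 ang -0.13496387525125766
```

View pics/w3.png

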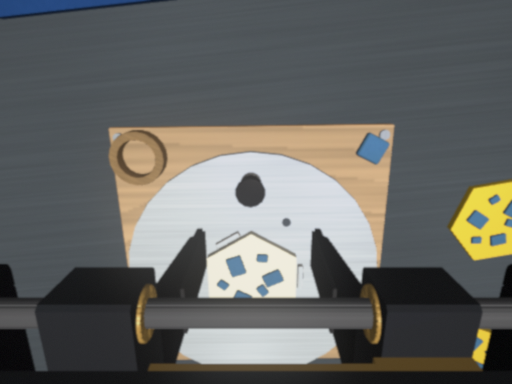

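```bash
cat > ax.py <<'E'
from h import *
from scipy.optimize import least_squares
import sys
def axis(tag):
    c=dict(env.calibration("wrist")); z=np.load(tag+".npz"); c["eye"]=z["eye"];c["rotation"]=z["rot"]
    C=cloud(c,z["D"]);m=((np.abs(C[...,2]-63.6)<5)).astype(np.uint8)
    n,lab,st,cen=cv2.connectedComponentsWithStats(m);k=1+np.argmax(st[1:,4])
    cs,_=cv2.findContours((lab==k).astype(np.uint8),cv2.RETR_EXTERNAL,cv2.CHAIN_APPROX_NONE);b=max(cs,key=len)[:,0,:]
    P=np.array([onz(c,x,y,62)[:2] for x,y in b]); q=np.array([523,32.])
    for tol in (15,8,4,2.5):
        d=np.hypot(*(P-q).T); S=P[(abs(d-148)<tol)&(b[:,1]<250)]
        q=least_squares(lambda q:np.hypot(*(S-q).T)-148,q,loss='soft_l1').x
    s3=least_squares(lambda q:np.hypot(*(S-q[:2]).T)-q[2],[*q,148],loss='soft_l1').x
    print(tag,'fixed r',q,'free',s3,len(S)); return q
for t in sys.argv[1:]:
    q=axis(t)
E
python3 ax.py w2 w3
python3 - <<'E'
from h import *
rs=[]
for t,u,v in (("w2",250.5,140.8),("w3",249.6,191.4)):
    c=dict(env.calibration("wrist")); z=np.load(t+".npz"); c["eye"]=z["eye"];c["rotation"]=z["rot"]; rs.append(ray(c,u,v))
print(tri(rs))
for n,u,v in (("scene",214.,219.5),("side",287,172)):
    rs.append(ray(env.calibration(n),u,v))
print(tri(rs))
E
```

```text
w2 fixed r [520.99213808  31.21867042] free [522.35706815  31.08639819 146.88682441] 404
w3 fixed r [521.32042862  31.1700796 ] free [523.19577969  30.97768457 146.44431111] 305
[636.80272263  21.71157844  98.89571431]
[637.08587985  20.64649671  97.51181653]
```

Knob axis is near (637, 21.6) with its top near 104, once the 1.6 mm depth bias seen on the stage is removed. The turning axis is near (522, 31), which gives r ≈ 115 as stated. Descending to just above the knob.

Emit:
move_arm([
  {"tx":-0.85,"ty":0,"tz":-1.55,"rx":0,"ry":-0.015,"rz":0,"grip":55},
  {"tx":0,"ty":3,"tz":0,"rx":0,"ry":0,"rz":0,"grip":55},
  {"tx":0,"ty":3,"tz":0,"rx":0,"ry":0,"rz":0,"grip":55},
  {"tx":0,"ty":3,"tz":0,"rx":0,"ry":0,"rz":0,"grip":55},
  {"tx":0,"ty":3,"tz":0,"rx":0,"ry":0,"rz":0,"grip":55},
  {"tx":0,"ty":2,"tz":0,"rx":0,"ry":0,"rz":0,"grip":55},
  {"tx":0,"ty":0,"tz":0,"rx":0,"ry":0,"rz":0,"grip":55},
  {"tx":0,"ty":0,"tz":0,"rx":0,"ry":0,"rz":0,"grip":55},
])

```text
t: 3.55
eef_pos: [636.1, 22.1, 133.7]
tcp_rot: [-1.572, -0.0, -1.656]
ft_force: [-0.5, -0.0, 1.2]
opening: 0.552
```

```bash
python3 - <<'E'
from h import *
s=env.state();print(s['t'],s['eef_pos'],s['tcp_rot'],s['opening'],s['ft_force'])
c=env.calibration("wrist");p,D=env.read_camera("wrist");cv2.imwrite("pics/w4.png",p);np.savez("w4.npz",D=D,eye=c["eye"],rot=c["rotation"])
# project expected knob top centre and TCP-x line
f=192/np.tan(np.radians(c["vertical_fov"]/2));M=R.from_euler("xyz",c["rotation"]).as_matrix()
for P in ([637,21.6,104],[637,21.6,76],list(s['eef_pos'])):
    q=M.T@(np.array(P)-c["eye"]);print(P,c["cx"]+f*q[0]/-q[2],c["cy"]-f*q[1]/-q[2])
E
python3 meas.py w4 | tail -2
```

```text
3.55 [636.11583897  22.10561149 133.73110598] [-1.57220154e+00 -9.31399934e-05 -1.65599342e+00] 0.551838004816989 [-0.51609684 -0.02363304  1.17035154]
[637, 21.6, 104] 259.4474903790527 236.641101217514
[637, 21.6, 76] 259.2660329033258 218.8095011633624
[np.float64(636.1158389722793), np.float64(22.105611492795887), np.float64(133.73110597659021)] 258.83813576724083 263.37546268408215
blob [259.48804892 234.19622012] [ 236  209   48   50 1799] z 105.47086129496736 [103.80932248 106.48184824] at z104 [638.52895907  21.44608529 104.        ]
r 17.733069232182046 ang -0.060620799488997984
```

View pics/w4.png

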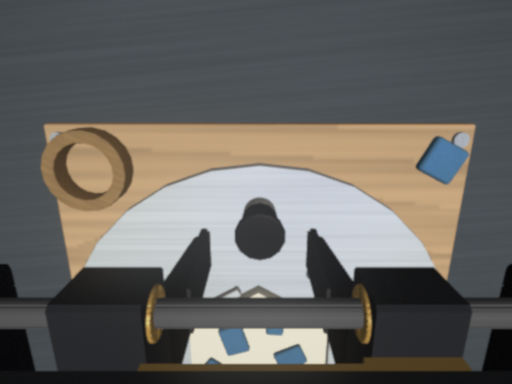

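Jaws are centred on the knob: lip centre at (259,236), predicted (259,237). Descending to grip height.

Emit:
move_arm([
  {"tx":0.03,"ty":1.2,"tz":0.12,"rx":0,"ry":0,"rz":0,"grip":55},
  {"tx":0,"ty":1.2,"tz":0,"rx":0,"ry":0,"rz":0,"grip":55},
  {"tx":0,"ty":1.2,"tz":0,"rx":0,"ry":0,"rz":0,"grip":55},
  {"tx":0,"ty":1.07,"tz":0,"rx":0,"ry":0,"rz":0,"grip":55},
  {"tx":0,"ty":0,"tz":0,"rx":0,"ry":0,"rz":0,"grip":55},
  {"tx":0,"ty":0,"tz":0,"rx":0,"ry":0,"rz":0,"grip":55},
])

```text
t: 4.1
eef_pos: [637.6, 21.8, 86.0]
tcp_rot: [-1.572, -0.0, -1.657]
ft_force: [0.9, 0.1, 0.1]
opening: 0.549
```

Emit:
move_arm([
  {"tx":0,"ty":0,"tz":0,"rx":0,"ry":0,"rz":0,"grip":33},
  {"tx":0,"ty":0,"tz":0,"rx":0,"ry":0,"rz":0,"grip":33},
  {"tx":0,"ty":0,"tz":0,"rx":0,"ry":0,"rz":0,"grip":33},
  {"tx":0,"ty":0,"tz":0,"rx":0,"ry":0,"rz":0,"grip":29},
  {"tx":0,"ty":0,"tz":0,"rx":0,"ry":0,"rz":0,"grip":29},
  {"tx":0,"ty":0,"tz":0,"rx":0,"ry":0,"rz":0,"grip":29},
])

```text
t: 4.6
eef_pos: [638.2, 21.7, 87.3]
tcp_rot: [-1.57, -0.0, -1.657]
ft_force: [0.7, -1.0, 3.1]
opening: 0.3
```

Emit:
move_arm([
  {"tx":0,"ty":0,"tz":0,"rx":0,"ry":0,"rz":0,"grip":29},
  {"tx":0,"ty":0,"tz":0,"rx":0,"ry":0,"rz":0,"grip":29},
])

```text
t: 4.77
eef_pos: [638.2, 21.7, 87.3]
tcp_rot: [-1.57, -0.0, -1.657]
ft_force: [-0.3, 0.5, 3.2]
opening: 0.303
```

Run:
```python
from h import *
for i in range(3):
    s=env.state();print(s['t'],s['eef_pos'],s['opening'],s['ft_force'],s['moment'])
```

```text
4.7667 [638.16764697  21.66170736  87.32084158] 0.3034543983006916 [-0.26486118  0.50318399  3.19732873] [-0.12142048  0.0077427   0.10187238]
4.7667 [638.16764697  21.66170736  87.32084158] 0.3034543983006916 [-0.26486118  0.50318399  3.19732873] [-0.12142048  0.0077427   0.10187238]
4.7667 [638.16764697  21.66170736  87.32084158] 0.3034543983006916 [-0.26486118  0.50318399  3.19732873] [-0.12142048  0.0077427   0.10187238]
```

Run:
```python
from h import *
c=env.calibration("wrist");p,D=env.read_camera("wrist");cv2.imwrite("pics/w5.png",cv2.resize(p[150:384,100:420],(800,585),interpolation=cv2.INTER_CUBIC))
n="scene";p,D=env.read_camera(n);cv2.imwrite("pics/s5.png",cv2.resize(p[160:280,150:310],(800,600),interpolation=cv2.INTER_CUBIC))
s=env.state();print(s['t'],s['eef_pos'],s['opening'],s['ft_force'],s['moment'])
```

```text
4.8667 [638.14565128  21.67813346  87.27439496] 0.3055105695734353 [-0.59031826 -0.76535247  5.4243152 ] [-0.11086211  0.08743746  0.04020566]
```

View pics/w5.png

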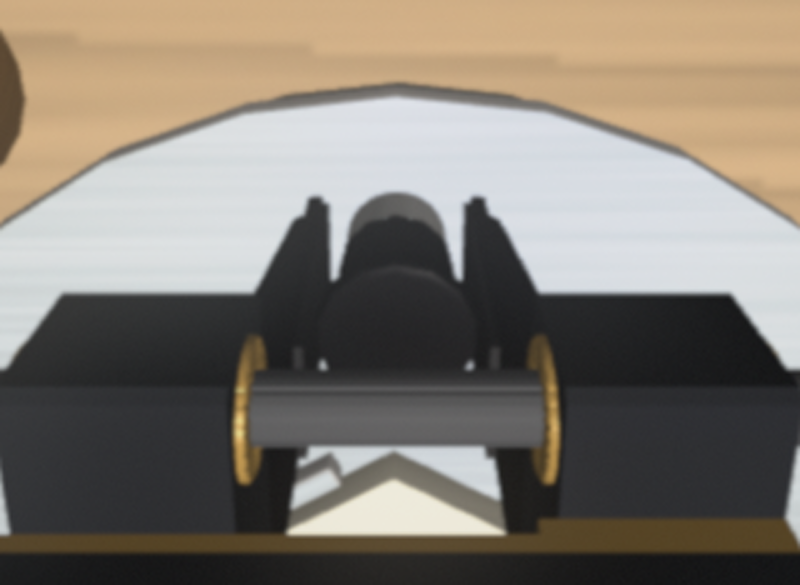

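View pics/s5.png

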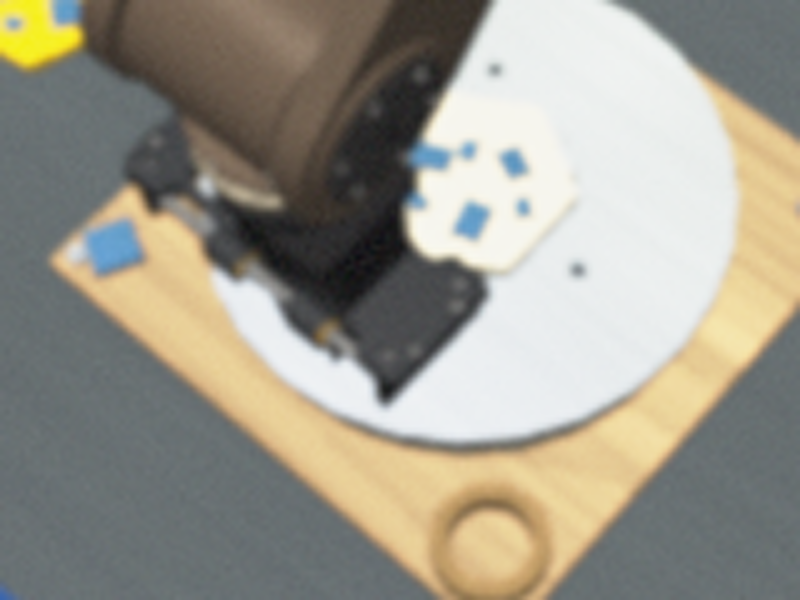

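Emit:
move_arm([
  {"tx":0,"ty":0,"tz":0,"rx":0,"ry":0,"rz":0,"grip":36},
  {"tx":0,"ty":0,"tz":0,"rx":0,"ry":0,"rz":0,"grip":36},
  {"tx":0,"ty":0,"tz":0,"rx":0,"ry":0,"rz":0,"grip":36},
  {"tx":0,"ty":0,"tz":0,"rx":0,"ry":0,"rz":0,"grip":36},
])

```text
t: 5.2
eef_pos: [637.8, 21.8, 86.6]
tcp_rot: [-1.571, -0.0, -1.657]
ft_force: [-0.7, 0.6, 0.6]
opening: 0.358
```

Emit:
move_arm([
  {"tx":0,"ty":0.1,"tz":0,"rx":0,"ry":0,"rz":0,"grip":36},
  {"tx":0,"ty":0.1,"tz":0,"rx":0,"ry":0,"rz":0,"grip":36},
  {"tx":0,"ty":0,"tz":0,"rx":0,"ry":0,"rz":0,"grip":36},
  {"tx":0,"ty":0,"tz":0,"rx":0,"ry":0,"rz":0,"grip":36},
])

```text
t: 5.53
eef_pos: [637.9, 21.7, 84.8]
tcp_rot: [-1.571, -0.0, -1.657]
ft_force: [1.0, -0.2, 0.1]
opening: 0.357
```

Emit:
move_arm([
  {"tx":0,"ty":0,"tz":0,"rx":0,"ry":0,"rz":0,"grip":29},
  {"tx":0,"ty":0,"tz":0,"rx":0,"ry":0,"rz":0,"grip":29},
  {"tx":0,"ty":0,"tz":0,"rx":0,"ry":0,"rz":0,"grip":29},
  {"tx":0,"ty":0,"tz":0,"rx":0,"ry":0,"rz":0,"grip":29},
])

```text
t: 5.87
eef_pos: [637.9, 21.7, 84.9]
tcp_rot: [-1.571, -0.0, -1.657]
ft_force: [-0.7, -1.0, -0.4]
opening: 0.305
```

Emit:
move_arm([
  {"tx":0,"ty":0,"tz":0,"rx":0,"ry":0,"rz":0,"grip":29},
  {"tx":0,"ty":0,"tz":0,"rx":0,"ry":0,"rz":0,"grip":28},
  {"tx":0,"ty":0,"tz":0,"rx":0,"ry":0,"rz":0,"grip":28},
])

```text
t: 6.12
eef_pos: [637.9, 21.7, 84.9]
tcp_rot: [-1.571, -0.0, -1.657]
ft_force: [0.9, -1.1, 0.0]
opening: 0.302
```

Emit:
move_arm([
  {"tx":0,"ty":0,"tz":0,"rx":0,"ry":0,"rz":0,"grip":24},
  {"tx":0,"ty":0,"tz":0,"rx":0,"ry":0,"rz":0,"grip":24},
  {"tx":0,"ty":0,"tz":0,"rx":0,"ry":0,"rz":0,"grip":24},
])

```text
t: 6.37
eef_pos: [637.9, 21.7, 84.9]
tcp_rot: [-1.571, -0.0, -1.657]
ft_force: [-0.2, -1.0, -0.7]
opening: 0.302
```

Emit:
move_arm([
  {"tx":0,"ty":0,"tz":0,"rx":0,"ry":0,"rz":0,"grip":0},
  {"tx":0,"ty":0,"tz":0,"rx":0,"ry":0,"rz":0,"grip":0},
  {"tx":0,"ty":0,"tz":0,"rx":0,"ry":0,"rz":0,"grip":0},
])

```text
t: 6.62
eef_pos: [638.0, 21.7, 84.9]
tcp_rot: [-1.571, -0.0, -1.657]
ft_force: [0.0, -1.4, -0.8]
opening: 0.3
```

Emit:
move_arm([
  {"tx":0,"ty":-0.1,"tz":0,"rx":0,"ry":0,"rz":0,"grip":0},
  {"tx":0,"ty":-0.1,"tz":0,"rx":0,"ry":0,"rz":0,"grip":0},
  {"tx":0,"ty":-0.1,"tz":0,"rx":0,"ry":0,"rz":0,"grip":0},
  {"tx":0,"ty":0,"tz":0,"rx":0,"ry":0,"rz":0,"grip":0},
  {"tx":0,"ty":0,"tz":0,"rx":0,"ry":0,"rz":0,"grip":0},
])

```text
t: 7.03
eef_pos: [637.9, 21.7, 87.7]
tcp_rot: [-1.571, -0.0, -1.657]
ft_force: [2.5, -1.2, -8.9]
opening: 0.303
```

Emit:
move_arm([
  {"tx":0,"ty":-0.2,"tz":0,"rx":0,"ry":0,"rz":0,"grip":0},
  {"tx":0,"ty":-0.2,"tz":0,"rx":0,"ry":0,"rz":0,"grip":0},
  {"tx":0,"ty":-0.2,"tz":0,"rx":0,"ry":0,"rz":0,"grip":0},
  {"tx":0,"ty":-0.2,"tz":0,"rx":0,"ry":0,"rz":0,"grip":0},
  {"tx":0,"ty":-0.15,"tz":0,"rx":0,"ry":0,"rz":0,"grip":0},
  {"tx":0,"ty":0,"tz":0,"rx":0,"ry":0,"rz":0,"grip":0},
  {"tx":0,"ty":0,"tz":0,"rx":0,"ry":0,"rz":0,"grip":0},
])

```text
t: 7.62
eef_pos: [637.9, 21.7, 97.4]
tcp_rot: [-1.571, -0.0, -1.657]
ft_force: [2.4, -2.4, -9.9]
opening: 0.3
```

Run:
```python
from h import *
s=env.state();print(s['t'],s['eef_pos'],s['opening'],s['ft_force'],s['moment'])
c=env.calibration("wrist");p,D=env.read_camera("wrist");cv2.imwrite("pics/w6.png",cv2.resize(p[150:384,100:420],(800,585),interpolation=cv2.INTER_CUBIC))
C=cloud(c,D); print(C[270:290:4,245:275:6,2].round(1))
```

```text
7.6167 [637.89392651  21.70760209  97.44032648] 0.30025516118517614 [ 2.40091796 -2.44225677 -9.91733281] [-0.25244079 -0.36441086  0.01886291]
[[118.  117.6 118.  118.9 117.6]
 [118.4 118.4 117.8 117.1 118.1]
 [118.2 118.9 117.5 117.7 118.1]
 [117.5 117.2 117.9 119.  117.7]
 [118.1 117.8 117.9 118.7 117.5]]
```

View pics/w6.png

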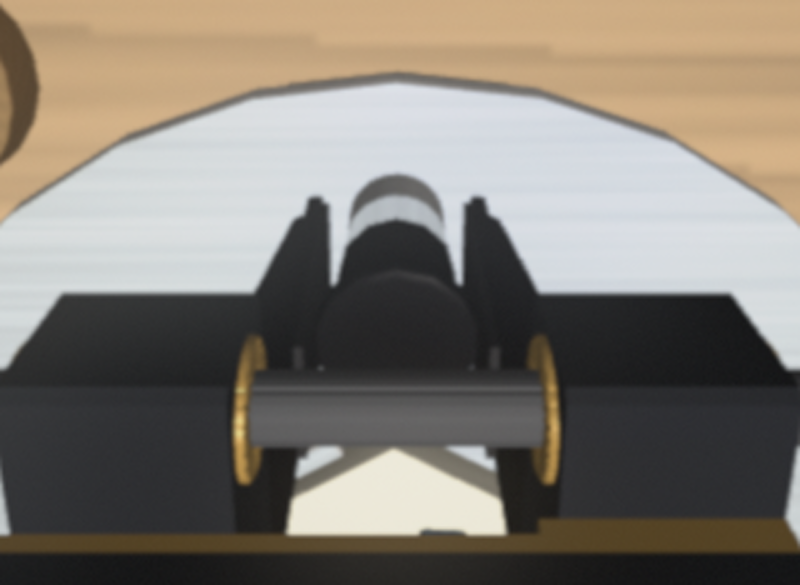

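Plunger is pulled about 12.5 mm: lip top went from 105.5 to 118 and the bushing is exposed. Starting to turn and watching the forces.

Emit:
move_arm([
  {"tx":-0.46,"ty":0,"tz":-0.009,"rx":0,"ry":-0.04,"rz":0,"grip":0},
  {"tx":-0.46,"ty":0,"tz":-0.009,"rx":0,"ry":-0.04,"rz":0,"grip":0},
  {"tx":-0.46,"ty":0,"tz":-0.009,"rx":0,"ry":-0.04,"rz":0,"grip":0},
])

```text
t: 7.92
eef_pos: [638.2, 35.6, 97.2]
tcp_rot: [-1.571, -0.0, -1.535]
ft_force: [1.2, -2.2, -9.4]
opening: 0.303
```

Emit:
move_arm([
  {"tx":-0.46,"ty":0,"tz":-0.009,"rx":0,"ry":-0.04,"rz":0,"grip":0},
  {"tx":-0.46,"ty":0,"tz":-0.009,"rx":0,"ry":-0.04,"rz":0,"grip":0},
  {"tx":-0.46,"ty":0,"tz":-0.009,"rx":0,"ry":-0.04,"rz":0,"grip":0},
  {"tx":-0.46,"ty":0,"tz":-0.009,"rx":0,"ry":-0.04,"rz":0,"grip":0},
  {"tx":-0.46,"ty":0,"tz":-0.009,"rx":0,"ry":-0.04,"rz":0,"grip":0},
  {"tx":-0.46,"ty":0,"tz":-0.009,"rx":0,"ry":-0.04,"rz":0,"grip":0},
  {"tx":-0.46,"ty":0,"tz":-0.009,"rx":0,"ry":-0.04,"rz":0,"grip":0},
])

```text
t: 8.5
eef_pos: [632.5, 67.4, 97.2]
tcp_rot: [-1.572, 0.0, -1.255]
ft_force: [1.7, -2.0, -10.6]
opening: 0.304
```

Emit:
move_arm([
  {"tx":-0.46,"ty":0,"tz":-0.009,"rx":0,"ry":-0.04,"rz":0,"grip":0},
  {"tx":-0.46,"ty":0,"tz":-0.009,"rx":0,"ry":-0.04,"rz":0,"grip":0},
  {"tx":-0.46,"ty":0,"tz":-0.009,"rx":0,"ry":-0.04,"rz":0,"grip":0},
  {"tx":-0.46,"ty":0,"tz":-0.009,"rx":0,"ry":-0.04,"rz":0,"grip":0},
  {"tx":-0.46,"ty":0,"tz":-0.009,"rx":0,"ry":-0.04,"rz":0,"grip":0},
  {"tx":-0.46,"ty":0,"tz":-0.009,"rx":0,"ry":-0.04,"rz":0,"grip":0},
  {"tx":-0.46,"ty":0,"tz":-0.009,"rx":0,"ry":-0.04,"rz":0,"grip":0},
  {"tx":0,"ty":0,"tz":0,"rx":0,"ry":0,"rz":0,"grip":0},
  {"tx":0,"ty":0,"tz":0,"rx":0,"ry":0,"rz":0,"grip":0},
])

```text
t: 9.25
eef_pos: [618.1, 96.3, 97.2]
tcp_rot: [-1.572, 0.001, -0.978]
ft_force: [-1.3, 1.3, -9.9]
opening: 0.3
```

Run:
```python
from h import *
s=env.state();print(s['t'],s['eef_pos'],s['tcp_rot'],s['opening'],s['ft_force'],s['moment'],s['joints'])
p=s['eef_pos'];print(np.hypot(p[0]-522.3,p[1]-31.1),np.arctan2(p[1]-31.1,p[0]-522.3)+0.083)
y=s['tcp_rot'][2];x=np.array([np.cos(y),np.sin(y)]);z=np.array([-np.sin(y),np.cos(y)]);F=s['ft_force'][:2];print('tool x',F@x,'z',F@z)
```

```text
9.25 [618.11245583  96.34250215  97.17847554] [-1.57195454e+00  9.29020693e-04 -9.77751898e-01] 0.30017439534643836 [-1.31000779  1.29910935 -9.85806002] [0.17189627 0.17476166 0.07444892] [4.90033165e-02 6.48225331e-01 1.68272059e+00 2.69246736e-04
 8.12118600e-01 1.02656930e+00]
115.91639563814056 0.680818931375142
tool x -1.8094252412962801 z -0.3602579689857594
```

Turned 0.68 rad cleanly, radius error under 1 mm. Now I'll lower the nose gently onto the track and let go.

Emit:
move_arm([
  {"tx":0,"ty":0.1,"tz":0,"rx":0,"ry":0,"rz":0,"grip":0},
  {"tx":0,"ty":0.1,"tz":0,"rx":0,"ry":0,"rz":0,"grip":0},
  {"tx":0,"ty":0,"tz":0,"rx":0,"ry":0,"rz":0,"grip":0},
  {"tx":0,"ty":0,"tz":0,"rx":0,"ry":0,"rz":0,"grip":0},
])

```text
t: 9.58
eef_pos: [618.5, 95.9, 95.2]
tcp_rot: [-1.572, 0.0, -0.978]
ft_force: [-3.1, 1.0, -11.1]
opening: 0.304
```

Emit:
move_arm([
  {"tx":0,"ty":0.05,"tz":0,"rx":0,"ry":0,"rz":0,"grip":0},
  {"tx":0,"ty":0,"tz":0,"rx":0,"ry":0,"rz":0,"grip":0},
  {"tx":0,"ty":0,"tz":0,"rx":0,"ry":0,"rz":0,"grip":0},
])

```text
t: 9.83
eef_pos: [618.5, 95.9, 94.9]
tcp_rot: [-1.571, 0.0, -0.977]
ft_force: [-3.3, 1.0, -9.4]
opening: 0.301
```

Emit:
move_arm([
  {"tx":0,"ty":0.05,"tz":0,"rx":0,"ry":0,"rz":0,"grip":0},
  {"tx":0,"ty":0,"tz":0,"rx":0,"ry":0,"rz":0,"grip":0},
  {"tx":0,"ty":0,"tz":0,"rx":0,"ry":0,"rz":0,"grip":0},
])

```text
t: 10.08
eef_pos: [618.6, 95.9, 94.6]
tcp_rot: [-1.571, -0.0, -0.977]
ft_force: [-5.1, 1.0, -7.1]
opening: 0.301
```

Emit:
move_arm([
  {"tx":0,"ty":0,"tz":0,"rx":0,"ry":0,"rz":0,"grip":36},
  {"tx":0,"ty":0,"tz":0,"rx":0,"ry":0,"rz":0,"grip":36},
  {"tx":0,"ty":0,"tz":0,"rx":0,"ry":0,"rz":0,"grip":36},
  {"tx":0,"ty":0,"tz":0,"rx":0,"ry":0,"rz":0,"grip":36},
])

```text
t: 10.42
eef_pos: [619.6, 96.0, 95.2]
tcp_rot: [-1.569, -0.001, -0.977]
ft_force: [-0.3, -0.1, 0.1]
opening: 0.362
```

```bash
cat > chk.py <<'E'
from h import *
import sys
def chk(save=None):
    c=env.calibration("wrist");p,D=env.read_camera("wrist");s=env.state()
    C=cloud(c,D);zz=C[262:292,240:278,2]
    P=s['eef_pos'];y=s['tcp_rot'][2];x=np.array([np.cos(y),np.sin(y)]);z=np.array([-np.sin(y),np.cos(y)]);F=s['ft_force'][:2]
    r=np.array([P[0]-522.3,P[1]-31.1])
    print(f"t {s['t']:.2f} z {P[2]:.1f} R {np.hypot(*r):.1f} th {np.arctan2(r[1],r[0])+.083:.4f} yawth {y+np.pi/2+.083:.4f} Fx {F@x:.1f} Fz_r {F@z:.1f} Fup {s['ft_force'][2]:.1f} open {s['opening']:.3f}")
    # knob lip top: dark pixels, z above 95, largest component near image centre between fingers
    m=((p.max(2)<75)&(C[...,2]>95)&(C[...,2]<125)&(D>0)); loc=C[m]
    k=(np.abs((loc[:,:2]-P[:2])@x)<9)&(np.abs((loc[:,:2]-P[:2])@z)<20)
    q=loc[k][:,2]; print('knob top z', np.percentile(q,[50,90]) if len(q) else None,len(q))
    if save: cv2.imwrite(save,cv2.resize(p[150:384,100:420],(800,585),interpolation=cv2.INTER_CUBIC))
if __name__=="__main__": chk(sys.argv[1] if len(sys.argv)>1 else None)
E
python3 chk.py pics/w7.png
```

```text
t 10.47 z 95.1 R 116.8 th 0.6723 yawth 0.6768 Fx 0.3 Fz_r -0.1 Fup -0.0 open 0.356
knob top z [114.54214057 115.42152457] 1983
```

View pics/w7.png

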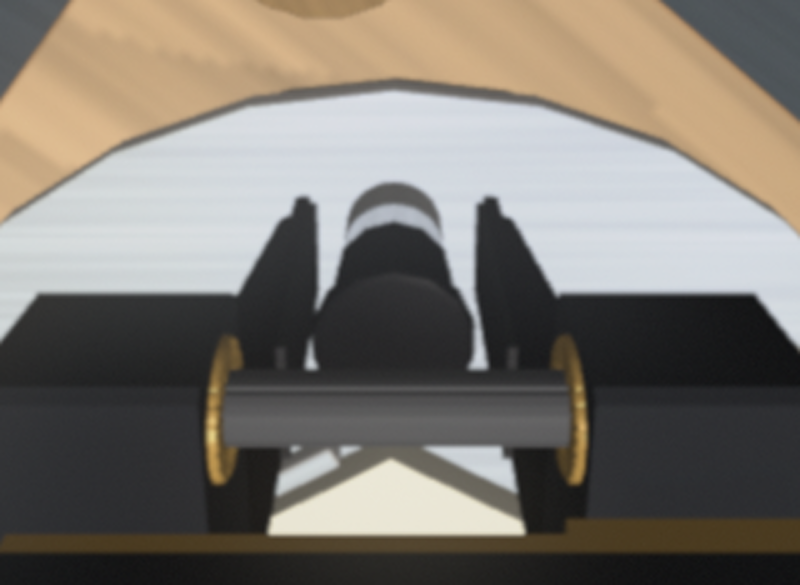

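The knob is riding on the track: top at about 114.5–115, home was 105.5. I'll raise the fingers so the flat pads sit beside the lip and it can drop freely, then push in steps smaller than the hole's 2 mm total play.

Emit:
move_arm([
  {"tx":-0.1,"ty":0,"tz":-0.1,"rx":0,"ry":0,"rz":0,"grip":37},
  {"tx":0,"ty":-0.4,"tz":0,"rx":0,"ry":0,"rz":0,"grip":37},
  {"tx":0,"ty":-0.4,"tz":0,"rx":0,"ry":0,"rz":0,"grip":37},
  {"tx":0,"ty":-0.3,"tz":0,"rx":0,"ry":0,"rz":0,"grip":37},
  {"tx":0,"ty":0,"tz":0,"rx":0,"ry":0,"rz":0,"grip":37},
  {"tx":0,"ty":0,"tz":0,"rx":0,"ry":0,"rz":0,"grip":37},
])

```text
t: 10.97
eef_pos: [617.5, 96.3, 105.8]
tcp_rot: [-1.57, -0.0, -0.977]
ft_force: [-0.1, -0.1, 0.1]
opening: 0.367
```

```bash
python3 chk.py pics/w8.png
```

```text
t 11.02 z 105.5 R 115.2 th 0.6841 yawth 0.6768 Fx -0.3 Fz_r -0.3 Fup -0.8 open 0.370
knob top z [114.64590538 115.46201008] 2269
```

View pics/w8.png

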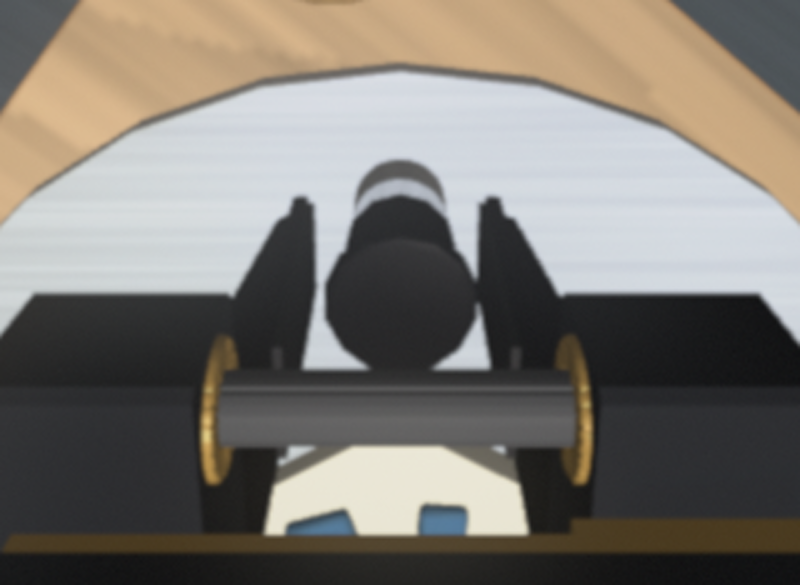

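Emit:
move_arm([
  {"tx":-0.15,"ty":0,"tz":-0.001,"rx":0,"ry":-0.013,"rz":0,"grip":37},
  {"tx":-0.15,"ty":0,"tz":-0.001,"rx":0,"ry":-0.013,"rz":0,"grip":37},
  {"tx":-0.15,"ty":0,"tz":-0.001,"rx":0,"ry":-0.013,"rz":0,"grip":37},
  {"tx":-0.15,"ty":0,"tz":-0.001,"rx":0,"ry":-0.013,"rz":0,"grip":37},
  {"tx":-0.15,"ty":0,"tz":-0.001,"rx":0,"ry":-0.013,"rz":0,"grip":37},
  {"tx":-0.15,"ty":0,"tz":-0.001,"rx":0,"ry":-0.013,"rz":0,"grip":37},
])

```text
t: 11.52
eef_pos: [612.5, 102.7, 105.4]
tcp_rot: [-1.571, -0.002, -0.898]
ft_force: [2.9, -8.3, -0.8]
opening: 0.374
```

```bash
python3 chk.py pics/w9.png
```

```text
t 11.57 z 105.4 R 115.1 th 0.7573 yawth 0.7574 Fx 3.5 Fz_r -1.7 Fup -0.9 open 0.371
knob top z [114.63751384 115.44407378] 2184
```

View pics/w9.png

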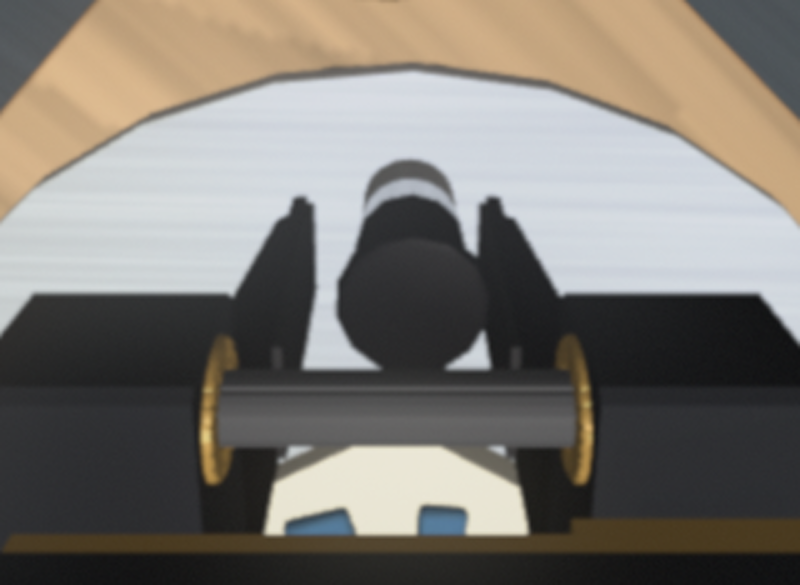

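Emit:
move_arm([
  {"tx":-0.15,"ty":0,"tz":-0.001,"rx":0,"ry":-0.013,"rz":0,"grip":37},
  {"tx":-0.15,"ty":0,"tz":-0.001,"rx":0,"ry":-0.013,"rz":0,"grip":37},
  {"tx":-0.12,"ty":0,"tz":-0.001,"rx":0,"ry":-0.01,"rz":0,"grip":37},
])

```text
t: 11.82
eef_pos: [609.7, 106.0, 105.4]
tcp_rot: [-1.571, -0.002, -0.862]
ft_force: [2.8, -6.3, 0.2]
opening: 0.368
```

```bash
python3 chk.py
```

```text
t 11.87 z 105.4 R 115.1 th 0.7939 yawth 0.7930 Fx 3.7 Fz_r -1.4 Fup -0.1 open 0.370
knob top z [114.66099693 115.46901217] 2192
```

Knob is at about 0.776. From here I go 2.3–2.5 mm per call with a height check after each.

Emit:
move_arm([
  {"tx":-0.12,"ty":0,"tz":-0.001,"rx":0,"ry":-0.0105,"rz":0,"grip":37},
  {"tx":-0.12,"ty":0,"tz":-0.001,"rx":0,"ry":-0.0105,"rz":0,"grip":37},
])

```text
t: 12.03
eef_pos: [608.2, 107.8, 105.4]
tcp_rot: [-1.571, -0.001, -0.841]
ft_force: [1.4, -6.2, -0.8]
opening: 0.371
```

```bash
python3 chk.py
```

```text
t 12.08 z 105.4 R 115.1 th 0.8148 yawth 0.8140 Fx 4.1 Fz_r -1.9 Fup -0.3 open 0.372
knob top z [114.644024   115.47648835] 2193
```

Emit:
move_arm([
  {"tx":-0.12,"ty":0,"tz":-0.001,"rx":0,"ry":-0.0105,"rz":0,"grip":37},
  {"tx":-0.12,"ty":0,"tz":-0.001,"rx":0,"ry":-0.0105,"rz":0,"grip":37},
])

```text
t: 12.25
eef_pos: [606.2, 110.1, 105.3]
tcp_rot: [-1.571, -0.0, -0.82]
ft_force: [1.2, -0.9, -1.4]
opening: 0.371
```

```bash
python3 chk.py
```

```text
t 12.30 z 105.3 R 115.3 th 0.8419 yawth 0.8347 Fx 0.2 Fz_r 0.2 Fup -0.6 open 0.366
knob top z [105.52169596 106.30488825] 1769
```

It snapped down: the lip top is back at 105.5, its home reading, and the side force fell to about 0. Opening and withdrawing straight up.

Emit:
move_arm([
  {"tx":0,"ty":0,"tz":0,"rx":0,"ry":0,"rz":0,"grip":55},
  {"tx":0,"ty":0,"tz":0,"rx":0,"ry":0,"rz":0,"grip":55},
  {"tx":0,"ty":0,"tz":0,"rx":0,"ry":0,"rz":0,"grip":55},
  {"tx":0,"ty":0,"tz":0,"rx":0,"ry":0,"rz":0,"grip":55},
])

```text
t: 12.63
eef_pos: [606.1, 110.5, 105.4]
tcp_rot: [-1.571, 0.0, -0.821]
ft_force: [-0.6, -0.5, -0.4]
opening: 0.537
```

Emit:
move_arm([
  {"tx":0,"ty":-1,"tz":0,"rx":0,"ry":0,"rz":0,"grip":55},
  {"tx":0,"ty":-2,"tz":0,"rx":0,"ry":0,"rz":0,"grip":55},
  {"tx":0,"ty":-3,"tz":0,"rx":0,"ry":0,"rz":0,"grip":55},
  {"tx":0,"ty":-3,"tz":0,"rx":0,"ry":0,"rz":0,"grip":55},
  {"tx":0,"ty":-3,"tz":0,"rx":0,"ry":0,"rz":0,"grip":55},
  {"tx":0,"ty":-3,"tz":0,"rx":0,"ry":0,"rz":0,"grip":55},
  {"tx":0,"ty":0,"tz":0,"rx":0,"ry":0,"rz":0,"grip":55},
  {"tx":0,"ty":0,"tz":0,"rx":0,"ry":0,"rz":0,"grip":55},
])

```text
t: 13.3
eef_pos: [606.4, 110.4, 257.7]
tcp_rot: [-1.568, -0.002, -0.821]
ft_force: [0.2, -0.2, -0.8]
opening: 0.549
```

```bash
python3 - <<'E'
from h import *
s=env.state();print(s['t'],s['eef_pos'],s['ft_force'],s['opening'])
c=env.calibration("wrist");p,D=env.read_camera("wrist");cv2.imwrite("pics/w10.png",p);np.savez("w10.npz",D=D,eye=c["eye"],rot=c["rotation"])
p,D=env.read_camera("scene");cv2.imwrite("pics/s10.png",p)
E
python3 ax.py w10; python3 meas.py w10 | grep blob
```

```text
13.3 [606.4240581  110.43135748 257.69281246] [ 0.19792018 -0.23834103 -0.75443459] 0.5485256164059579
w10 fixed r [521.70517297  30.27884216] free [522.90042671  31.37770387 146.67083959] 332
blob [252.6802974  183.21189591] [244 167  24  29 269] z 105.45359703636501 [103.64247538 106.63379818] at z104 [602.38724547 113.66308172 104.        ]
```

View pics/w10.png

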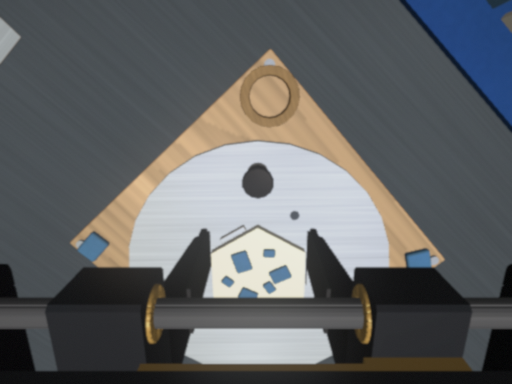

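View pics/s10.png

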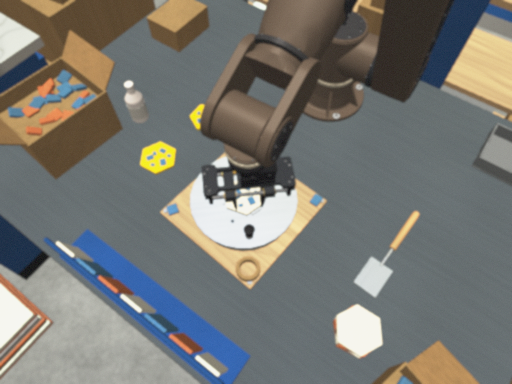

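The wrist view shows the knob at (258,181) with its top reading 105.45 (home was 105.5). The white tile is in its nest at (258,268), and the tape, sherds and bottle look unmoved. Handing in.

```bash
python3 -c "
from cell import env
print(env.job_done()); print(env.state()['t'])"
```

```text
the job is handed in; nothing more can be done
None
the job is handed in; nothing more can be done
```

The turntable is locked in the next hole, about 0.82 rad counter-clockwise from the start, and the job is handed in after about 13.4 s.

- **How it went:** I pulled the knob up about 12.5 mm and turned the stage 0.68 rad. I then lowered the nose onto the track, loosened the jaws and pushed the knob round in steps of about 2.4 mm, checking its height after each. It snapped into the hole by itself. The side force was about 9 N at most in the readings while pushing and about 0 N after the snap.
- **Last checks:** the top of the knob reads 105.45 mm, against about 105.5 mm when it was home at the start, so the plunger is fully down. The gripper is open, 150 mm above and touching nothing. The tile is still in its nest and nothing else looks moved.
- **Not checked:** I did not push on the stage to test the lock; I relied on the full 10 mm drop.
- **Disagreements:**
  - The camera depth reads about 1.6 mm high.
  - Two-view triangulation put the knob's top at about 98–99 mm, against 104 mm expected. I went with the depth reading.
  - The jaws closed on the 30 mm lip, at about 28.7 mm, instead of on the 24 mm body. They held without slipping.

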